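# Vent the pan and set it to simmer

### The arm

A 7-joint arm with a two-finger parallel gripper is mounted at the origin on the work surface. World frame = base frame: x ahead of the robot, y to its left, z up, the work surface at z = 0. Lengths are in m, angles in rad, forces in N, time in s.
With the tool pointing down it reaches from about 0.4 to 0.85 m from the base axis. Payload 10.4 kg.
Tool frame: the origin (TCP) lies midway between the tips of the shut fingers; the grasp point (between the pads) lies 19 mm behind it (bot.grip_depth is the z of the grasp point in the tool frame, in m); z points along the fingers, y is the line along which they close (so a half turn about z gives the same grasp; the last joint's range is limited). The gripper opens to 85 mm and grips with 20 to 120 N. Pads are 22 mm wide; open, the fingers measure 114 mm over their backs; the gripper's body (76 mm by 85 mm) begins 54 mm behind the grasp point. The pads swing forward as they close: fully open they stand 13 mm farther back than shut.
Start: joints at [1.272, 0.332, -0.065, 1.46, 0.022, 1.35, -0.088], TCP at [0.17, -0.601, 0.231] pointing down, gripper open.
Joint ranges: [-2.6, 2.6], [-0.5, 2.12], [-1.47, 1.34], [0.16, 2.42], [-1.27, 4.41], [0.06, 2.06], [-2.6, 2.6]. Speed limits (rad/s): [2.22, 2.22, 2.79, 2.79, 3.14, 3.14, 3.14].

### API

Orientations are given as a unit quaternion [w, x, y, z].
In Python, from bench import bot gives the robot as it stands.
- The arm moves only by the tool jog_arm, never from a script. Its argument "commands" is a list of rows, each a list of 5 numbers: the shift along the world's x, y, z in mm, then the turn about the world's z in degrees, then the finger opening in mm, from 0 to 85.4. A call has exactly 5 rows; each row is the pose to reach, as a shift and turn from the pose commanded when the call began; what a row does not reach only later rows make up. A row lasts 1/12 s, in which the tool goes at most 41.7 mm and 7.16 degrees, less where a joint would pass 70% of its speed; a pose out of reach is approached as far as the arm can. A call with a gripper value outside its range is refused whole. The fingers move at their own pace and stop on an object; "newtons" is the grip in N (left out, the last holds). Time passes only in rows, so rows that repeat a pose let the fingers close, or fill a call up. It gives the time, the measured TCP pose, the force, the opening and the grip force at its end, in the units of the state.
- bot.observe(): the state, without advancing time (a new reading comes with each control period).
- bot.snapshot(name): name is "side" or "top" or "wrist"; returns (picture, depth): 480x640x3 uint8, blue, green, red; 480x640 float32, m along the optical axis (not along the pixel's ray), 0 where there is no reading.
- bot.calibration(name): a dict with "intrinsics" (3x3 intrinsics, pixels), "rvec" (rotation vector, rad) and "tvec" (3), from world to camera coordinates, as OpenCV has them. Camera axes: x right, y down, z forward; pixel columns grow to the right and rows downward; lengths in m; the calibration is good to about 2 mm. The wrist camera is an equidistant fisheye: a pixel r from the principal point sees the ray r / f radians off the axis. A picture is of the moment at which its call begins: read the wrist's pose just before it. calibration takes no time and is no camera call; for the wrist camera it gives the pose at the moment of the call.
- bot.close_job(): hands the job in; it is judged then, once.
The state is a dict: "time": time; "q": joint angles; "joint_vel": joint speeds; "tau": joint torques, N m; "tool_pos": TCP position; "ee_rot": TCP orientation; "wrist_force": force on the tool from outside, world axes, zero at the start; "ft_torque": the same for the moment, N m; "finger_gap": finger opening in m; "gripper_force": force on a finger pad.
Only numpy, scipy, OpenCV 4.12 (cv2) and the standard library are available. Lean on these libraries where they do the work, as an engineer would, in place of code of your own. Each camera call takes 0.05 s, during which the arm holds its last target. There are 200 camera calls.

### The job

Turn the lid of the saucepan, without taking it off, so that its black steam vent faces the red mark on the pan's pouring spout, and leave it seated. Then push in the red-ringed knob on the cooker's sloping panel, as it is locked at off and must not be forced, and turn it clockwise until its white pointer is at the red marker. Leave the pan, the marker and the other things where they stand.

Things in the scene. Friction and masses are not known exactly. Their poses are not given: they have to be found in the camera images.
- hob: White two-plate cooker, 360 mm deep (x), 560 wide (y), fixed. Origin: centre of its underside. Deck 50 mm high, plates 56. A control panel along its back rises away from the robot at 35 deg: its outward normal is (-0.573, 0, 0.820) in the cooker's frame, its top edge 120 mm up. The red-ringed knob is at y = -60 mm; a plain black one at y = -200 serves the other plate
- heat_knob (a joint): Turn of the red-ringed knob in rad: 0 = off (pointer straight up the panel), grows clockwise seen from in front, to 4.2. At off it is locked: press it into the panel 5 to 6 mm (spring: 2.4 N to start, 7.2 N at the 6 mm stop) and hold it in for the first 0.6 rad; from there it turns freely (0.05 N m) in or out, stays where it is left and springs out when let go
- heat_knob_grip (a point): On the red-ringed knob's axis, in its black grip bar, 28 mm out from the panel. Bar 44 mm long, 12 thick, 22 deep (15 to 37 mm out), on a 46 mm disc with a red ring, face 15 mm out. Site z = knob axis out of the panel, x along the bar to the pointer end. Grip across the thickness with the tool square to the panel
- heat_knob_pointer (a point): Pointer end of the white line along the bar's outer face: 21 mm from the knob's axis, 37 mm out from the panel
- heat_mark (a point): Red marker tab on the ring round this knob: 34 mm from the knob's axis, on the panel (5 mm out). It stands 0.8 to 1.45 rad clockwise of off. Its x axis points outwards from the knob's axis, z out of the panel. It is stiff and must stay where it is
- pan: Navy enamel saucepan, 160 mm diameter, 85 mm high, about 1.8 kg with its contents, loose on the left plate. Origin: centre of its underside. The pouring spout is at its +x (away from the robot, more or less), a brown handle reaches to 214 mm from the centre at its +y
- spout_mark (a point): Red mark on the top of the pan's spout, 96 mm from the pan's axis and 84 mm above its underside
- lid: Steel lid, 168 mm diameter, about 0.4 kg, loose on the pan's rim; a plug under it keeps it within 4 mm of centred. Origin: centre of the flange's underside, level with the pan's rim. Vent at its +x; grip bar along its y. The vent starts 1.8 to 3.14 rad from the spout mark, either way round: turn it by the bar, in more than one grasp if the wrist lacks room
- lid_grip (a point): Middle of the lid's black grip bar: 64 mm long (along the lid's y), 12 mm thick (x), 18 mm high, its top 50 mm and its underside 32 mm above the lid's origin. The dome under it is 14 mm high. Two 10 mm posts at 24 mm either side carry it
- lid_vent (a point): Middle of the lid's only vent, a black block 20 x 26 mm with steel slots near the lid's edge, 73 mm from the lid's axis
- cover: Dark brown and orange flowered plate cover, 172 mm diameter, 12 mm thick, loose on the right plate; bystander. Origin: centre of its underside
- pepper: Dark wooden pepper mill, 42 mm diameter, 85 mm high, loose on the front of the cooker's deck; bystander. Origin: centre of its underside
- mug: Blue mug, 80 mm diameter, 90 mm high, loose on the worktop right of the cooker; bystander. Origin: centre of its underside
- saltjar: Glass jar, 60 mm diameter, 100 mm high, loose on the worktop right of the cooker; bystander. Origin: centre of its underside
Mind the look-alikes: they are no part of the job. What is shaped like the lid but orange or turquoise is not meant.

How it is judged:
On the way, in this order (a step that is already met when the one before it is completed fails the run):
1. the lid's vent faces the spout mark within about 7 degrees (9 mm sideways), lid seated (y of lid_vent in the frame of pan between -0.009 and 0.009 m and x of lid_vent in the frame of pan above 0.05 m and z of lid in the frame of pan between 0.081 and 0.088 m and angle between lid's own z axis and vertical below 0.06 rad), for 0.2 s.
2. then the red-ringed knob's pointer is at the red marker within about 7.5 degrees (2.8 mm sideways) (y of heat_knob_pointer in the frame of heat_mark between -0.0028 and 0.0028 m and x of heat_knob_pointer in the frame of heat_mark above -0.03 m), for 0.2 s.
At the end, for the whole second after the job is handed in: The lid sits flat on the pan (its flange within 4 mm of the rim, tilted less than 0.06 rad) with the vent facing the spout mark within 9 mm sideways (about 7 degrees); the knob's pointer is within 2.8 mm sideways of the marker's direction (about 7.5 degrees); lid, pan and knob are at rest (all of step 1 and all of step 2 and linear speed of each of lid, pan below 0.02 m/s and velocity of joint heat_knob between -0.05 and 0.05 rad/s); the robot touches nothing.
It fails at once if the lid is lifted more than 15 mm off the pan's rim (z of lid in the frame of pan above 0.1 m).
It fails at once if the pan is shifted or turned: its spout mark moves more than 20 mm (distance of spout_mark from where it was at the start of the episode above 0.02 m).
It fails at once if the knob is forced round against its lock (more than 0.12 rad from off while pressed in less than 3 mm) (value of joint heat_knob between 0.12 and 0.45 rad and z of heat_knob_grip in the frame of hob above 0.1055 m).
It fails at once if the red marker is moved more than 3 mm (distance of heat_mark from where it was at the start of the episode above 0.003 m).
It fails at once if the plate cover, pepper mill, mug or glass jar is moved more than 25 mm (distance of any of cover, pepper, mug, saltjar from where it was at the start of the episode above 0.025 m).
It also fails if it takes over 72 s, if anything falls off the work surface, if the arm or the gripper's body presses on something with over 40 N, if the wrist force passes 120 N, or if a joint passes its speed limit or range.

## Working session

There is one attempt and no reset: what is moved stays moved. The work goes in short steps, Python scripts to look and compute and a tool call to move; the robot and the scene stay as the last step left them, time stands still between calls to the robot, and variables do not carry over. Pictures are saved under pics/ and viewed, at most 10 in all, crops included, and the job is handed in when it is done.

Besides the shell and the picture viewer there is one more tool, called after "Request:" as name([rows], argument=value, ...), one row to a line, values as JSON. jog_arm: Moves the arm, as the interface text tells. Its arguments: {"type":"object","properties":{"commands":{"type":"array"},"newtons":{"type":"number"}},"required":["commands"]}

```bash
ls; mkdir -p pics
cat > h.py <<'E'
import numpy as np, cv2
from bench import bot
def cal(n):
    c=bot.calibration(n); K=np.array(c["intrinsics"],float).reshape(3,3)
    R=cv2.Rodrigues(np.array(c["rvec"],float).reshape(3,1))[0]; t=np.array(c["tvec"],float).ravel()
    return K,R,t
def rays(n,uv,C=None):
    K,R,t=C or cal(n); uv=np.atleast_2d(uv).astype(float)
    x=(uv[:,0]-K[0,2])/K[0,0]; y=(uv[:,1]-K[1,2])/K[1,1]
    if n=="wrist":
        th=np.hypot(x,y)+1e-12; d=np.c_[x/th*np.sin(th),y/th*np.sin(th),np.cos(th)]
    else: d=np.c_[x,y,np.ones_like(x)]
    return -R.T@t, d@R
def onz(n,uv,z,C=None):
    o,d=rays(n,uv,C); return o+d*((z-o[2])/d[:,2])[:,None]
def deproj(n,uv,depth,C=None):
    K,R,t=C or cal(n); o,d=rays(n,uv,C); uv=np.atleast_2d(uv).astype(int)
    z=depth[uv[:,1],uv[:,0]]; zc=d@R[2]
    return o+d*(z/zc)[:,None]
E
python3 - <<'E'
from h import *
s=bot.observe(); print(s)
for n in("top","side"):
    C=cal(n); im,d=bot.snapshot(n); cv2.imwrite(f"pics/{n}0.png",im); np.savez(f"{n}0.npz",im=im,d=d)
    print(n,C[0].round(1).tolist(),(-C[1].T@C[2]).round(3),C[1][2].round(2))
E
```

```text
pics
{'time': 0.0, 'q': array([ 1.27239125,  0.33288119, -0.06469784,  1.46093026,  0.02159977,
        1.34988018, -0.08851114]), 'joint_vel': array([ 0.0010592 ,  0.0001761 ,  0.00050069, -0.00115477,  0.00249395,
       -0.00081301,  0.00061216]), 'tau': array([-7.93473737e-04, -6.25442076e+01,  4.85861942e-02, -3.91599941e+01,
        1.62525015e-02,  9.96464136e-03,  4.07384300e-05]), 'tool_pos': array([ 0.17009621, -0.60102982,  0.23051537]), 'ee_rot': array([-6.89949782e-04,  9.90505744e-01,  1.37469556e-01, -1.28219347e-04]), 'wrist_force': array([-0.39415823,  0.57617384, -0.86577776]), 'ft_torque': array([-0.00693899,  0.0072897 , -0.02429074]), 'gripper_force': 0.0, 'finger_gap': 0.0856579958755844}
top [[469.4, 0.0, 316.5], [0.0, 469.4, 238.9], [0.0, 0.0, 1.0]] [ 0.281 -0.1    1.362] [ 0.14 -0.02 -0.99]
side [[601.2, 0.0, 312.8], [0.0, 601.2, 241.7], [0.0, 0.0, 1.0]] [-0.014  1.197  0.964] [ 0.29 -0.81 -0.52]
```

View pics/top0.png

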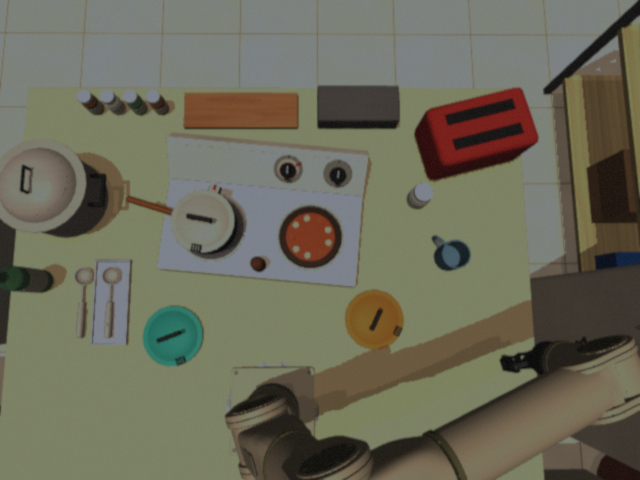

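View pics/side0.png

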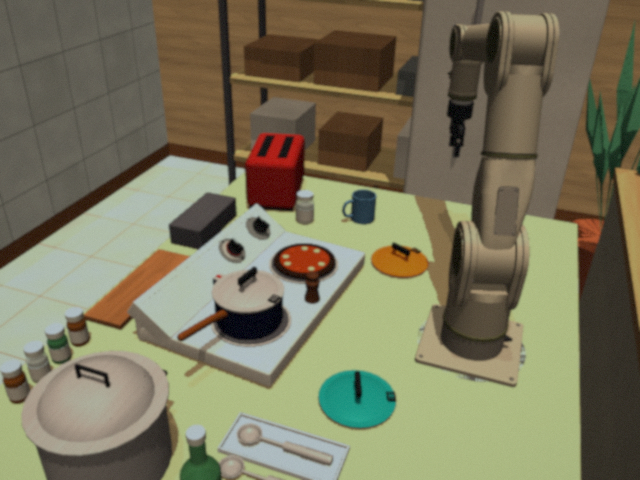

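The saucepan with its steel lid is at top (205,220), with its bar at (201,218), vent at (196,248) and spout at (217,188). The big pot at (42,187) and the turquoise and orange lids at (173,335) and (375,318) are look-alikes: wrong size or colour, and not on the plate. The knobs are at (288,168), which shows red, and (338,174), which is plain. I'll enlarge to confirm.

Run:
```python
from h import *
z=np.load("top0.npz"); im,d=z["im"],z["d"]
c=im[140:270,155:355]; c=cv2.resize(c,None,fx=4,fy=4,interpolation=cv2.INTER_CUBIC); cv2.imwrite("pics/crop.png",np.clip(c*1.5,0,255).astype(np.uint8))
hsv=cv2.cvtColor(im,cv2.COLOR_BGR2HSV)
red=((hsv[...,0]<8)|(hsv[...,0]>172))&(hsv[...,1]>110)&(hsv[...,2]>60)
red[:140]=0;red[:,:160]=0;red[275:]=0;red[:,360:]=0
n,l,st,ce=cv2.connectedComponentsWithStats(red.astype(np.uint8))
for i in range(1,n):print("red",st[i],ce[i].round(1), deproj("top",ce[i].round(),d).round(3))
# dark on lid
v=hsv[...,2]; 
m=np.zeros(v.shape,bool); m[190:255,172:236]=v[190:255,172:236]<50
n,l,st,ce=cv2.connectedComponentsWithStats(m.astype(np.uint8))
for i in range(1,n):
    if st[i][4]>8: print("dark",st[i],ce[i].round(1),deproj("top",ce[i].round(),d).round(3))
for n_,r in(("knobL",(155,185,275,302)),("knobR",(160,190,325,355))):
    m=np.zeros(v.shape,bool); a,b,e,f=r; m[a:b,e:f]=v[a:b,e:f]<60
    ys,xs=np.nonzero(m); print(n_,xs.mean(),ys.mean(),deproj("top",[[xs.mean(),ys.mean()]],d).round(3))
```

```text
red [296 162   5   4  13] [298.  163.8] [[ 0.675 -0.074  0.099]]
red [213 186   3   4   8] [214.  187.2] [[0.599 0.149 0.138]]
red [303 212   5   2   8] [305.4 212.6] [[ 0.542 -0.093  0.067]]
red [311 212   7   6  15] [313.9 214.3] [[ 0.538 -0.118  0.071]]
red [297 214   5   5   8] [299.2 215.6] [[ 0.534 -0.076  0.064]]
red [319 214   2   3   5] [319.6 214.8] [[ 0.536 -0.135  0.068]]
red [311 217   2   2   2] [311.5 217.5] [[ 0.527 -0.113  0.07 ]]
red [322 216   7   8  13] [325.2 218.7] [[ 0.525 -0.149  0.068]]
red [294 219   1   1   1] [294. 219.] [[ 0.525 -0.062  0.067]]
red [311 220   7   6  19] [313.4 222.3] [[ 0.516 -0.115  0.069]]
red [324 221   2   3   4] [324.5 222. ] [[ 0.516 -0.146  0.07 ]]
red [289 223   1   1   1] [289. 223.] [[ 0.514 -0.048  0.067]]
red [300 222   4   3   9] [301.6 222.8] [[ 0.514 -0.085  0.066]]
red [305 223   2   1   2] [305.5 223. ] [[ 0.513 -0.096  0.069]]
red [322 222   1   1   1] [322. 222.] [[ 0.516 -0.141  0.071]]
red [330 223   3   3   6] [330.7 224.3] [[ 0.51  -0.166  0.069]]
red [306 225   5   4   8] [307.9 226.5] [[ 0.505 -0.101  0.069]]
red 
[... 4805 characters left out ...]
d [324 257   1   1   1] [324. 257.] [[ 0.418 -0.145  0.068]]
red [257 258   1   1   1] [257. 258.] [[0.41  0.033 0.13 ]]
red [311 259   1   1   1] [311. 259.] [[ 0.412 -0.109  0.069]]
red [315 258   1   1   1] [315. 258.] [[ 0.415 -0.12   0.068]]
red [320 258   1   1   1] [320. 258.] [[ 0.415 -0.134  0.066]]
red [301 260   1   1   1] [301. 260.] [[ 0.41  -0.081  0.066]]
red [313 260   3   2   3] [314.  260.3] [[ 0.41  -0.118  0.064]]
dark [204 204  32  51 233] [227.6 239.3] [[0.462 0.112 0.118]]
dark [187 215  25   8  87] [199.3 217.8] [[0.506 0.174 0.189]]
knobL 287.69354838709677 171.63440860215053 [[ 0.647 -0.047  0.119]]
knobR 337.5339366515837 175.65610859728505 [[ 0.635 -0.183  0.12 ]]
```

View pics/crop.png

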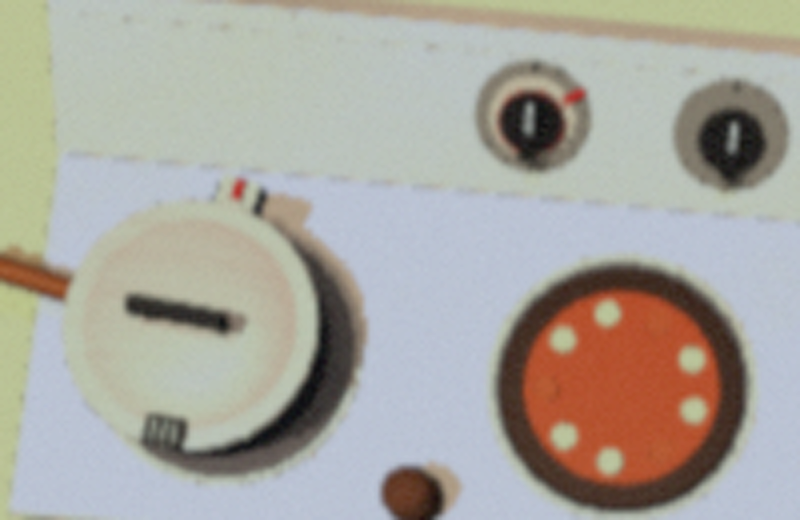

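The crop confirms both. The saucepan has its red spout mark at top px (215,187.5) and its vent at (196,248). The red-ringed knob is the left one at (288,170), with its red tab at (298.5,164). Next I'll measure angles and centres.

Run:
```python
from h import *
z=np.load("top0.npz"); im,d=z["im"],z["d"]; v=im.max(2)
m=np.zeros(v.shape,np.uint8); m[210:226,184:216]=v[210:226,184:216]<70
r=np.argwhere(m)[:,::-1]; P=onz("top",r,0.191)[:,:2]; c=P.mean(0); print("bar",c.round(4),len(r))
w,V=np.linalg.eigh(np.cov(P.T)); b=V[:,1]; print("bar dir deg",np.degrees(np.arctan2(b[1],b[0])), "len",np.ptp(P@b))
m=np.zeros(v.shape,np.uint8); m[242:253,188:204]=v[242:253,188:204]<80
r=np.argwhere(m)[:,::-1]; q=r.mean(0); vent=onz("top",q,0.15)[0]; print("vent",q,vent.round(4))
red=onz("top",[[214.4,187.4]],0.14)[0]; print("mark",red.round(4))
cc=np.r_[c,0]; 
for n,p in(("vent",vent),("mark",red)):
    e=(p-cc)[:2]; print(n,np.hypot(*e).round(4),np.degrees(np.arctan2(e[1],e[0])).round(1))
# lid flange by depth
uv=np.argwhere(np.ones((75,75)))[:,::-1]+[168,183]; P=deproj("top",uv,d)
k=(abs(P[:,2]-0.146)<0.012); Q=P[k][:,:2]; (x,y),R=cv2.minEnclosingCircle(Q[np.hypot(*(Q-c).T)<0.09].astype(np.float32)); print("rim circ",x,y,R)
# hob panel plane & edges by depth
uv=np.argwhere(np.ones((45,200)))[:,::-1]+[168,140]; P=deproj("top",uv,d); k=(P[:,2]>0.055)&(P[:,2]<0.118)&(P[:,0]>0.6); Q=P[k]
for _ in range(4):
    mu=Q.mean(0); n=np.linalg.svd(Q-mu,full_matrices=0)[2][2]; n*=np.sign(n[2]); Q=Q[abs((Q-mu)@n)<0.004]
print("panel n",n.round(3),"slope",np.degrees(np.arccos(n[2])),"yaw",np.degrees(np.arctan2(-n[1],-n[0])),"d",n@mu,len(Q))
# knobs: dark bar
for nm,(a,b_,e,f) in(("kL",(155,185,275,302)),("kR",(160,190,325,355))):
    m=v[a:b_,e:f]>0
    sub=v[a:b_,e:f]; k=np.argwhere(sub<55)[:,::-1]+[e,a]; print(nm,k.mean(0),k.min(0),k.max(0))
```

```text
bar [0.5057 0.1733] 120
bar dir deg 78.68194501562193 len 0.06573447760642767
vent [195.71794872 248.35897436] [0.4334 0.1898 0.15  ]
mark [0.598  0.1474 0.14  ]
vent 0.0741 167.2
mark 0.0958 -15.7
rim circ 0.5105456113815308 0.17575231194496155 0.08584968745708466
panel n [-0.521  0.053  0.852] slope 31.599887248846464 yaw -5.849613379949006 d -0.27734242916794194 4161
kL [287.7005988  171.41317365] [280 164] [295 181]
kR [337.52912621 175.58737864] [330 167] [345 185]
```

Request:
jog_arm([
  [27, 26, 6, 2.5, 85],
  [54, 52, 12, 5, 85],
  [81, 78, 18, 7.5, 85],
  [108, 104, 24, 10, 85],
  [135, 130, 30, 12.5, 85],
], newtons=30)

```text
time: 0.52
tool_pos: [0.3061, -0.4698, 0.2613]
ee_rot: [-0.0, 0.969, 0.245, -0.0]
wrist_force: [0.7, -0.1, 0.6]
finger_gap: 0.0847
gripper_force: 0.0
```

Request:
jog_arm([
  [27, 26, 6, 2.5, 85],
  [54, 52, 12, 5, 85],
  [81, 78, 18, 7.5, 85],
  [108, 104, 24, 10, 85],
  [135, 130, 30, 12.5, 85],
])

```text
time: 0.93
tool_pos: [0.4411, -0.3398, 0.2915]
ee_rot: [-0.0, 0.937, 0.35, -0.0]
wrist_force: [0.6, -1.0, -0.4]
finger_gap: 0.0851
gripper_force: 0.0
```

Request:
jog_arm([
  [4, 34, 0, 2.5, 85],
  [9, 68, 0, 5, 85],
  [13, 102, 0, 7.5, 85],
  [18, 137, 0, 10, 85],
  [22, 171, 0, 12.5, 85],
])

```text
time: 1.35
tool_pos: [0.4621, -0.1685, 0.291]
ee_rot: [-0.0, 0.893, 0.45, -0.0]
wrist_force: [0.1, 0.3, -0.1]
finger_gap: 0.085
gripper_force: 0.0
```

Request:
jog_arm([
  [4, 34, 0, 2.5, 85],
  [9, 68, 0, 5, 85],
  [13, 102, 0, 7.5, 85],
  [18, 137, 0, 10, 85],
  [22, 171, 0, 12.5, 85],
])

```text
time: 1.77
tool_pos: [0.484, 0.0024, 0.2913]
ee_rot: [0.0, 0.839, 0.544, -0.0]
wrist_force: [1.2, 0.2, 0.6]
finger_gap: 0.0852
gripper_force: 0.0
```

Request:
jog_arm([
  [4, 34, 0, 2.5, 85],
  [9, 68, 0, 5, 85],
  [13, 102, 0, 7.5, 85],
  [18, 137, 0, 10, 85],
  [22, 171, 0, 12.5, 85],
])

```text
time: 2.18
tool_pos: [0.5061, 0.1732, 0.2913]
ee_rot: [0.0, 0.775, 0.632, 0.0]
wrist_force: [0.8, -0.1, 0.9]
finger_gap: 0.0852
gripper_force: 0.0
```

Run:
```python
from h import *
C=cal("wrist"); im,d=bot.snapshot("wrist"); np.savez("w1.npz",im=im,d=d,K=C[0],R=C[1],t=C[2]); cv2.imwrite("pics/w1.png",im)
print(bot.observe()["q"].round(2))
```

```text
[ 0.32  0.19 -0.84  1.57  0.14  1.44 -0.73]
```

View pics/w1.png

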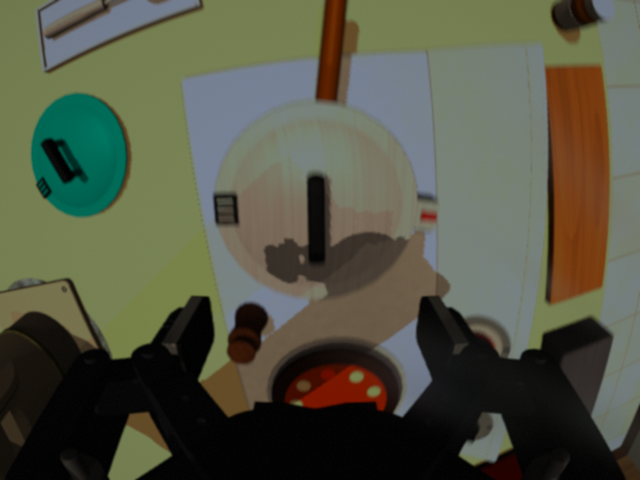

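The wrist view shows the lid's vent at (226,209), the red mark at (428,216) and the bar from (317,177) to (317,262). The turquoise lid at (80,155) is ignored.

Run:
```python
from h import *
z=np.load("w1.npz"); im,d=z["im"],z["d"]; C=(z["K"],z["R"],z["t"]); v=im.max(2); hsv=cv2.cvtColor(im,cv2.COLOR_BGR2HSV)
def blob(mask,a,b,e,f):
    m=np.zeros(v.shape,bool); m[a:b,e:f]=mask[a:b,e:f]; return np.argwhere(m)[:,::-1]
r=blob(v<40,165,272,300,335); P=onz("wrist",r,0.191,C)[:,:2]
rc=cv2.minAreaRect(P.astype(np.float32)*1000); print("bar",rc, P.mean(0))
w,V=np.linalg.eigh(np.cov(P.T)); b=V[:,1]; print("dir",np.degrees(np.arctan2(b[1],b[0])))
q=blob(v<80,185,230,208,242); (x,y),s,_=cv2.minAreaRect(q.astype(np.float32)); vent=onz("wrist",[[x,y]],0.15,C)[0]; print(x,y,s,vent)
red=((hsv[...,0]<8)|(hsv[...,0]>172))&(hsv[...,1]>120)
q=blob(red,195,235,412,442).mean(0); mk=onz("wrist",[q],0.14,C)[0]; print(q,mk)
c=np.array(rc[0])/1000
for p in(vent,mk):
    e=p[:2]-c; print(np.hypot(*e),np.degrees(np.arctan2(e[1],e[0])))
print("z bar",deproj("wrist",[[317,219]],d,C))
```

```text
bar ((507.9500732421875, 179.37203979492188), (63.32585144042969, 11.947135925292969), 78.14266967773438) [0.50774941 0.17995505]
dir 79.13824251177378
226.0 208.5 (31.0, 24.0) [0.43673323 0.19333034 0.15      ]
[428.08035714 216.05357143] [0.59846833 0.15123089 0.14      ]
0.07257184924232146 168.91075668639888
0.09479176281715297 -17.269905438848653
z bar [[0.5085128  0.18131151 0.19046957]]
```

Request:
jog_arm([
  [1, 4, -25, 0, 85],
  [1, 4, -55, 0, 85],
  [1, 4, -85, 0, 85],
  [1, 4, -110, 0, 85],
  [1, 4, -124, 0, 60],
])

```text
time: 2.65
tool_pos: [0.5058, 0.1748, 0.164]
ee_rot: [-0.001, 0.775, 0.631, -0.002]
wrist_force: [-0.5, 0.0, 0.9]
finger_gap: 0.075
gripper_force: 0.0
```

Request:
jog_arm([
  [0, 0, 0, 0, 30],
  [0, 0, 0, 0, 10],
  [0, 0, 0, 0, 0],
  [0, 0, 0, 0, 0],
  [0, 0, 0, 0, 0],
], newtons=30)

```text
time: 3.07
tool_pos: [0.5078, 0.1758, 0.1685]
ee_rot: [0.0, 0.776, 0.631, 0.001]
wrist_force: [-2.2, 0.1, 3.8]
finger_gap: 0.0121
gripper_force: 5.6
```

Request:
jog_arm([
  [0, 0, 0, 0, 0],
  [0, 0, 0, 0, 0],
  [0, 0, 0, 0, 0],
  [0, 0, 0, 0, 0],
  [0, 0, 0, 0, 0],
])

```text
time: 3.48
tool_pos: [0.5078, 0.1759, 0.1686]
ee_rot: [0.001, 0.775, 0.631, 0.001]
wrist_force: [-1.5, -0.7, 7.5]
finger_gap: 0.0113
gripper_force: 31.0
```

Request:
jog_arm([
  [0, 0, 2, 4, 0],
  [0, 0, 2, 9, 0],
  [0, 0, 2, 14, 0],
  [0, 0, 2, 19, 0],
  [0, 0, 2, 24, 0],
])

```text
time: 3.9
tool_pos: [0.5068, 0.1753, 0.169]
ee_rot: [-0.0, 0.626, 0.78, -0.0]
wrist_force: [-0.8, -0.6, -4.9]
finger_gap: 0.0113
gripper_force: 29.3
```

Request:
jog_arm([
  [0, 0, 0, 5, 0],
  [0, 0, 0, 10, 0],
  [0, 0, 0, 15, 0],
  [0, 0, 0, 20, 0],
  [0, 0, 0, 25, 0],
])

```text
time: 4.32
tool_pos: [0.5069, 0.1753, 0.169]
ee_rot: [-0.0, 0.442, 0.897, -0.0]
wrist_force: [0.6, -1.3, -4.8]
finger_gap: 0.0115
gripper_force: 29.3
```

Request:
jog_arm([
  [0, 0, 0, 5, 0],
  [0, 0, 0, 10, 0],
  [0, 0, 0, 15, 0],
  [0, 0, 0, 20, 0],
  [0, 0, 0, 25, 0],
])

```text
time: 4.73
tool_pos: [0.5069, 0.1752, 0.169]
ee_rot: [-0.0, 0.237, 0.971, -0.0]
wrist_force: [0.2, 1.1, -4.3]
finger_gap: 0.0118
gripper_force: 29.3
```

Request:
jog_arm([
  [0, 0, 0, 5, 0],
  [0, 0, 0, 10, 0],
  [0, 0, 0, 15, 0],
  [0, 0, 0, 20, 0],
  [0, 0, 0, 25, 0],
])

```text
time: 5.15
tool_pos: [0.5069, 0.1752, 0.169]
ee_rot: [-0.0, 0.022, 1.0, -0.0]
wrist_force: [0.1, 0.0, -4.8]
finger_gap: 0.0112
gripper_force: 29.3
```

Request:
jog_arm([
  [0, 0, 0, 5, 0],
  [0, 0, 0, 10, 0],
  [0, 0, 0, 15, 0],
  [0, 0, 0, 20, 0],
  [0, 0, 0, 25, 0],
])

```text
time: 5.57
tool_pos: [0.5069, 0.1752, 0.169]
ee_rot: [-0.0, -0.195, 0.981, -0.0]
wrist_force: [0.4, 0.2, -5.3]
finger_gap: 0.0111
gripper_force: 29.3
```

Request:
jog_arm([
  [0, 0, 0, 5, 0],
  [0, 0, 0, 10, 0],
  [0, 0, 0, 15, 0],
  [0, 0, 0, 20, 0],
  [0, 0, 0, 25, 0],
])

```text
time: 5.98
tool_pos: [0.507, 0.1751, 0.169]
ee_rot: [-0.0, -0.403, 0.915, -0.0]
wrist_force: [-0.4, -0.3, -4.7]
finger_gap: 0.0112
gripper_force: 29.3
```

Request:
jog_arm([
  [0, 0, 0, 5, 0],
  [0, 0, 0, 10, 0],
  [0, 0, 0, 15, 0],
  [0, 0, 0, 20, 0],
  [0, 0, 0, 25, 0],
])

```text
time: 6.4
tool_pos: [0.507, 0.175, 0.1689]
ee_rot: [-0.001, -0.591, 0.806, -0.0]
wrist_force: [0.1, -0.0, -4.6]
finger_gap: 0.0112
gripper_force: 29.3
```

```bash
cat > lid.py <<'E'
from h import *
import sys
# angles of vent and mark from the wrist view
C=cal("wrist"); im,d=bot.snapshot("wrist"); n=sys.argv[1]; cv2.imwrite(f"pics/{n}.png",im); np.savez(f"{n}.npz",im=im,d=d,K=C[0],R=C[1],t=C[2])
s=bot.observe(); print(s["q"].round(2),s["tool_pos"].round(4))
E
python3 lid.py w2
```

```text
[ 0.65  0.55 -1.37  1.73  0.56  1.33  2.01] [0.507  0.175  0.1688]
```

View pics/w2.png

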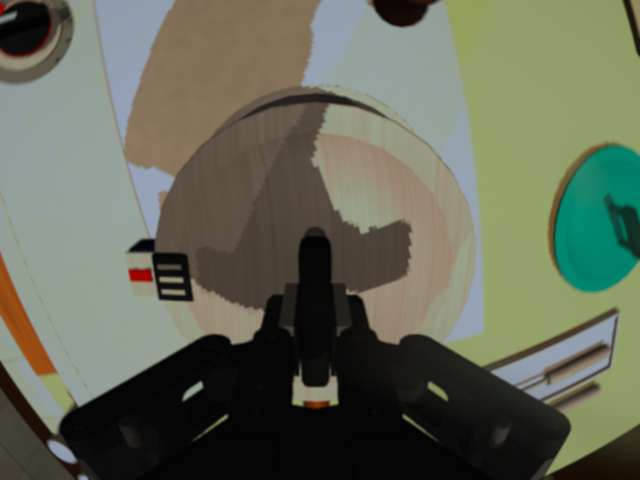

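The vent at (172,276) now faces the red mark at (140,275). I'll check this numerically.

```bash
cat > ang.py <<'E'
from h import *
import sys
z=np.load(sys.argv[1]+".npz"); C=(z["K"],z["R"],z["t"])
u=np.array(eval(sys.argv[2]),float); c=np.array(eval(sys.argv[3]))
for p,h in zip(u,(0.15,0.14)):
    P=onz("wrist",p,h,C)[0]; e=P[:2]-c; print(P.round(4),np.hypot(*e).round(4),np.degrees(np.arctan2(e[1],e[0])).round(1))
E
python3 - <<'E'
from h import *
im=np.load("w2.npz")["im"]; hsv=cv2.cvtColor(im,cv2.COLOR_BGR2HSV)
red=((hsv[...,0]<8)|(hsv[...,0]>172))&(hsv[...,1]>120); m=np.argwhere(red[255:295,120:160])[:,::-1]+[120,255]; print(m.mean(0))
k=np.argwhere(im.max(2)[245:305,156:200]<50)[:,::-1]+[156,245]; print(cv2.minAreaRect(k.astype(np.float32)))
E
python3 ang.py w2 "[[172,276],[140,275]]" "[.507,.175]"
```

```text
[140.17562724 275.1218638 ]
((174.0, 276.0), (48.0, 36.0), 90.0)
[0.5737 0.151  0.15  ] 0.0709 -19.8
[0.5981 0.1483 0.14  ] 0.0949 -16.3
```

Request:
jog_arm([
  [0, 0, 0, 1, 0],
  [0, 0, 0, 2, 0],
  [0, 0, -1, 2, 0],
  [0, 0, -1, 2, 0],
  [0, 0, -1, 2, 0],
])

```text
time: 6.87
tool_pos: [0.5072, 0.1755, 0.1686]
ee_rot: [-0.0, -0.603, 0.797, -0.0]
wrist_force: [-2.3, -2.6, 1.7]
finger_gap: 0.0118
gripper_force: 30.2
```

Request:
jog_arm([
  [0, 0, 0, 0, 12],
  [0, 0, 0, 0, 16],
  [0, 0, 0, 0, 30],
  [0, 0, 0, 0, 60],
  [0, 0, 0, 0, 85],
])

```text
time: 7.28
tool_pos: [0.5073, 0.1758, 0.1684]
ee_rot: [0.0, -0.604, 0.797, 0.0]
wrist_force: [-0.5, 0.7, 0.5]
finger_gap: 0.0516
gripper_force: 0.0
```

Request:
jog_arm([
  [0, 0, 10, 0, 85],
  [0, 0, 35, 0, 85],
  [0, 0, 65, 0, 85],
  [0, 0, 95, 0, 85],
  [0, 0, 115, 0, 85],
])

```text
time: 7.7
tool_pos: [0.5074, 0.1765, 0.2868]
ee_rot: [0.001, -0.604, 0.797, -0.0]
wrist_force: [-0.3, 0.5, -0.6]
finger_gap: 0.085
gripper_force: 0.0
```

```bash
python3 lid.py w3
python3 - <<'E'
from h import *
im,d=bot.snapshot("top"); np.savez("top1.npz",im=im,d=d)
z=np.load("w3.npz"); im,d=z["im"],z["d"]; C=(z["K"],z["R"],z["t"]); hsv=cv2.cvtColor(im,cv2.COLOR_BGR2HSV); v=im.max(2)
red=((hsv[...,0]<8)|(hsv[...,0]>172))&(hsv[...,1]>120)
n,l,st,ce=cv2.connectedComponentsWithStats(red.astype(np.uint8))
for i in range(1,n):
    if st[i][4]>30: print("red",st[i],ce[i].round(1),onz("wrist",ce[i],0.14,C).round(3))
n,l,st,ce=cv2.connectedComponentsWithStats((v<55).astype(np.uint8))
for i in range(1,n):
    if st[i][4]>80: print("dark",st[i],ce[i].round(1),onz("wrist",ce[i],0.15,C).round(3))
E
```

```text
[ 0.69  0.43 -1.42  1.56  0.42  1.52  2.13] [0.5083 0.1772 0.2897]
red [ 79  11  44  15 176] [93.3 17.3] [[ 0.643 -0.048  0.14 ]]
red [364  21  30  30 237] [375.7  39. ] [[0.424 0.055 0.14 ]]
red [ 84  31  45  27 211] [106.4  47.1] [[ 0.637 -0.014  0.14 ]]
red [191 207  17   9 142] [199.3 211. ] [[0.598 0.148 0.14 ]]
dark [   0    0   38   70 2008] [15.7 29.3] [[ 0.727 -0.08   0.15 ]]
dark [224   0  78   8 449] [261.7   2.8] [[0.5   0.006 0.15 ]]
dark [ 362    0   52   53 1925] [387.7  26.4] [[0.415 0.048 0.15 ]]
dark [565   0  23  72 319] [575.8  34.5] [[0.241 0.075 0.15 ]]
dark [ 591    0   49   40 1388] [620.6  16.1] [[0.17  0.058 0.15 ]]
dark [  84   15   58   41 1530] [109.9  34.4] [[ 0.625 -0.019  0.15 ]]
dark [ 42  82  34 116 530] [ 56.2 129.2] [[0.704 0.036 0.15 ]]
dark [250  98 126  31 701] [309.1 107.2] [[0.488 0.094 0.15 ]]
dark [ 302  179   24   94 1750] [314.1 224.3] [[0.509 0.182 0.15 ]]
dark [547 184  36  51 817] [565.4 209.1] [[0.283 0.229 0.15 ]]
dark [193 189  20   7 101] [204.  192.2] [[0.585 0.133 0.15 ]]
dark [212 198  25  32 532] [223.9 213.4] [[0.575 0.154 0.15 ]]
dark [    0   293   640   187 68815] [317.1 416.6] [[0.562 0.385 0.15 ]]
dark [502 311  56  25 190] [529.2 321.8] [[0.329 0.338 0.15 ]]
dark [127 432  22  16 141] [138.9 437.6] [[0.792 0.388 0.15 ]]
```

View pics/w3.png

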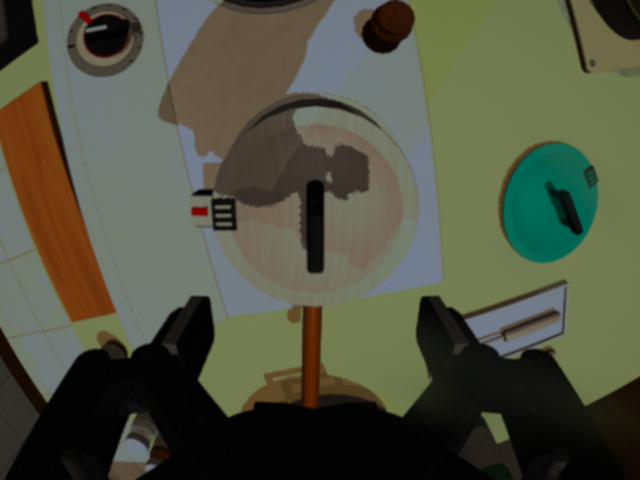

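Lid done: the vent at (223,213) and the mark at (199,211) are collinear with the axis, within about 2 mm sideways. Next is the knob, seen at (108,38).

Request:
jog_arm([
  [8, -15, 0, -5.5, 85],
  [16, -30, 0, -11, 85],
  [24, -45, 0, -16.5, 85],
  [32, -60, 0, -22, 85],
  [40, -75, 0, -27, 85],
])

```text
time: 8.22
tool_pos: [0.5473, 0.0999, 0.2832]
ee_rot: [-0.0, -0.399, 0.917, 0.0]
wrist_force: [-0.3, 0.2, 0.2]
finger_gap: 0.0852
gripper_force: 0.0
```

Request:
jog_arm([
  [8, -15, 0, -5.5, 85],
  [16, -30, 0, -11, 85],
  [24, -45, 0, -16.5, 85],
  [32, -60, 0, -22, 85],
  [40, -75, 0, -27, 85],
])

```text
time: 8.63
tool_pos: [0.5874, 0.0249, 0.2832]
ee_rot: [-0.0, -0.174, 0.985, 0.0]
wrist_force: [0.8, -0.5, 0.3]
finger_gap: 0.085
gripper_force: 0.0
```

Request:
jog_arm([
  [10, -15, -10, -5.5, 85],
  [20, -30, -20, -11, 85],
  [30, -45, -30, -16.5, 85],
  [40, -60, -40, -22, 85],
  [50, -75, -40, -26, 85],
])

```text
time: 9.05
tool_pos: [0.6367, -0.0503, 0.241]
ee_rot: [-0.002, 0.052, 0.999, -0.0]
wrist_force: [-0.2, 0.3, -0.5]
finger_gap: 0.085
gripper_force: 0.0
```

```bash
python3 lid.py k1
```

```text
[ 0.68  0.53 -0.97  1.36  0.43  1.47  1.19] [ 0.6383 -0.0544  0.2414]
```

View pics/k1.png

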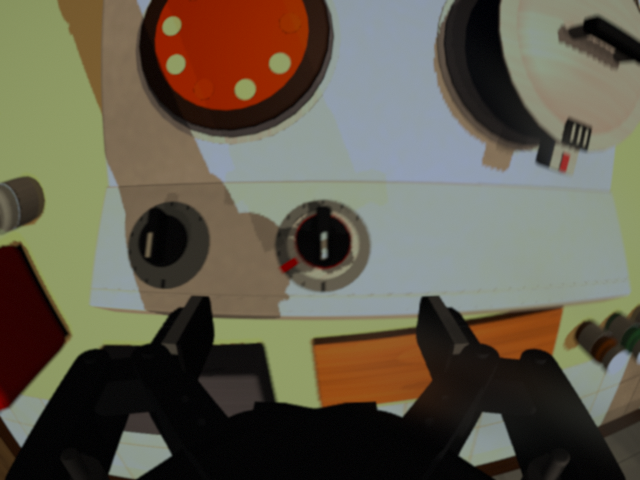

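The red-ringed knob is at (323,240), with its white line from (323,231) to (324,258) and its red tab at (290,265). The plain knob is at (160,240).

```bash
cat > knob.py <<'E'
from h import *
import sys
def planehit(uv,p,n,C):
    o,d=rays("wrist",uv,C); return o+d*(((p-o)@n)/(d@n))[:,None]
if __name__=="__main__":
    z=np.load("k1.npz"); im=z["im"]; C=(z["K"],z["R"],z["t"]); v=im.min(2); hsv=cv2.cvtColor(im,cv2.COLOR_BGR2HSV)
    a=onz("wrist",[[105,187],[612,190]],0.05,C); b=onz("wrist",[[92,305],[628,296]],0.12,C)
    for e in(a,b): g=e[1]-e[0]; print("edge",e.round(4).tolist(),"yaw",np.degrees(np.arctan2(-g[0],g[1])))
    yaw=np.radians(float(sys.argv[1])); h=np.array([np.cos(yaw),np.sin(yaw),0]); r=np.array([np.sin(yaw),-np.cos(yaw),0])
    n=-0.5736*h+np.array([0,0,.8192]); u=.8192*h+np.array([0,0,.5736])
    m=np.zeros(v.shape,bool); m[226:262,315:334]=v[226:262,315:334]>70
    w=np.argwhere(m)[:,::-1]; print("line px",w.min(0),w.max(0),len(w))
    red=((hsv[...,0]<8)|(hsv[...,0]>172))&(hsv[...,1]>110); k=np.zeros(v.shape,bool); k[256:275,278:300]=red[256:275,278:300]
    q=np.argwhere(k)[:,::-1]; print("mark px",q.mean(0),len(q))
    mid=(w.min(0)+w.max(0))/2
    # p0 estimate: line's pointer end is 21 mm out along u
    c37=onz("wrist",[mid],.1153,C)[0]; 
    for _ in range(3):
        L=planehit(w,c37,n,C); t=(L-c37)@u; print("line extent u",t.min(),t.max(),"r",((L-c37)@r).mean())
        break
    sl=np.polyfit(t,(L-c37)@r,1)[0]; print("line angle rad",sl)
    M=planehit([q.mean(0)],c37-32*n/1000,n,C)[0]
    print("c37",c37,"mark",M, "u,r",(M-c37)@u,(M-c37)@r, "theta",np.arctan2((M-c37)@r,(M-c37)@u))
    g,mm=im[205:295,275:372],None
    # disc red ring ellipse
    k=np.zeros(v.shape,bool); k[200:275,293:355]=red[200:275,293:355]
    q=np.argwhere(k)[:,::-1]; E=planehit(q,c37-22*n/1000,n,C)-c37; print("ring u,r ranges",(E@u).min(),(E@u).max(),(E@r).min(),(E@r).max(),len(q))
E
python3 knob.py -5.5
```

```text
edge [[0.5949, -0.2608, 0.05], [0.6498, 0.2965, 0.05]] yaw -5.621988939667574
edge [[0.6921, -0.2641, 0.12], [0.7506, 0.2797, 0.12]] yaw -6.148117047116502
line px [321 232] [326 258] 103
mark px [288.85714286 264.62857143] 175
line extent u -0.01043745942648867 0.010239632838147704 r -0.00012930263285019123
line angle rad 0.002978589658116
c37 [ 0.65511769 -0.04558955  0.1153    ] mark [ 0.67735908 -0.07663965  0.09381879] u,r 0.008252595802999816 0.0287754092381574 theta 1.2914993336710612
ring u,r ranges -0.03336995784304216 0.013463136039484775 -0.02242758708810156 0.02468266946198121 548
```

Run:
```python
from knob import *
z=np.load("k1.npz"); C=(z["K"],z["R"],z["t"]); yaw=np.radians(-5.7)
h=np.array([np.cos(yaw),np.sin(yaw),0]); r=np.array([np.sin(yaw),-np.cos(yaw),0]); n=-0.5736*h+np.array([0,0,.8192]); u=.8192*h+np.array([0,0,.5736])
tip=onz("wrist",[[324,258]],.1153+.021*.5736,C)[0]; mid=onz("wrist",[[323.5,245]],.1153+.0105*.5736,C)[0]
print("axis from tip",tip-.021*u,"from mid",mid-.0105*u)
c=(tip-.021*u+mid-.0105*u)/2; p0=c-.037*n
M=planehit([[288.9,264.6]],p0+.005*n,n,C)[0]-p0; print("p0",p0,"mark u r",M@u,M@r,"theta",np.arctan2(M@r,M@u),np.hypot(M@u,M@r))
print("grip",p0+.028*n,"n",n,"u",u)
s=bot.observe(); print(s["tool_pos"],s["ee_rot"].round(3))
```

```text
axis from tip [ 0.64391366 -0.0443457   0.1153    ] from mid [ 0.64440018 -0.0446627   0.1153    ]
p0 [ 0.66527518 -0.04661208  0.0849896 ] mark u r 0.018723390533882417 0.028179036171340304 theta 0.9843340954478216 0.03383228388137554
grip [ 0.64929379 -0.04501693  0.1079272 ] n [-0.57076387  0.05696981  0.8192    ] u [ 0.81514952 -0.08136274  0.5736    ]
[ 0.63831499 -0.05437077  0.24138763] [-0.001  0.056  0.998 -0.001]
```

Request:
jog_arm([
  [0, 0, -15, 0.5, 85],
  [0, 0, -30, 0.5, 85],
  [0, 0, -40, 0.5, 85],
  [0, 0, -40, 0.5, 85],
  [0, 0, -40, 0.5, 85],
])

```text
time: 9.52
tool_pos: [0.6369, -0.0493, 0.2032]
ee_rot: [-0.0, 0.045, 0.999, 0.0]
wrist_force: [-0.3, 0.8, 0.2]
finger_gap: 0.0852
gripper_force: 0.0
```

Request:
jog_arm([
  [5, 2, -25, -0.5, 85],
  [10, 4.5, -50, -0.5, 70],
  [10, 4.5, -75, -0.5, 50],
  [10, 4.5, -98, -0.5, 40],
  [10, 4.5, -98, -0.5, 40],
], newtons=20)

```text
time: 9.93
tool_pos: [0.6454, -0.0451, 0.1017]
ee_rot: [-0.003, 0.05, 0.999, 0.0]
wrist_force: [-0.4, -0.1, -1.2]
finger_gap: 0.0406
gripper_force: 0.0
```

```bash
python3 lid.py k2
```

```text
[ 0.64  0.65 -0.91  1.5   0.53  1.25  1.13] [ 0.6464 -0.045   0.1044]
```

View pics/k2.png

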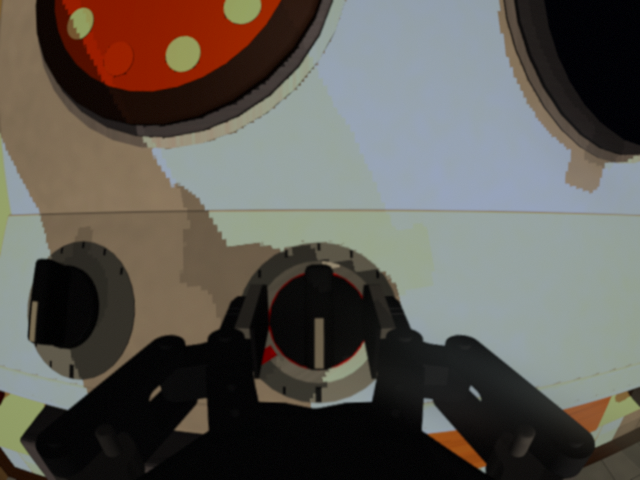

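The fingers straddle the bar at (319,320) symmetrically, with inner faces at about 263 and 370. I'll close on it and press in.

Request:
jog_arm([
  [0, 0, 0, 0, 20],
  [0, 0, 0, 0, 5],
  [0, 0, 0, 0, 0],
  [0, 0, 0, 0, 0],
  [0, 0, 0, 0, 0],
], newtons=40)

```text
time: 10.4
tool_pos: [0.6486, -0.0442, 0.1072]
ee_rot: [0.002, 0.049, 0.999, 0.0]
wrist_force: [3.4, 3.0, 5.6]
finger_gap: 0.0109
gripper_force: 42.2
```

Request:
jog_arm([
  [1, 0, -1.5, 0, 0],
  [2, 0, -3, 0, 0],
  [3, 0, -4.5, 0, 0],
  [4, -0.4, -6, 0, 0],
  [4, -0.4, -6, 0, 0],
])

```text
time: 10.82
tool_pos: [0.6519, -0.0444, 0.1027]
ee_rot: [0.001, 0.05, 0.999, -0.0]
wrist_force: [-8.1, 1.9, 23.3]
finger_gap: 0.0106
gripper_force: 44.5
```

Request:
jog_arm([
  [0, 0, 0, -3, 0],
  [0, 0, 0, -6, 0],
  [0, 0, 0, -9, 0],
  [0, 0, 0, -12, 0],
  [0, 0, 0, -15, 0],
])

```text
time: 11.23
tool_pos: [0.6523, -0.0438, 0.1025]
ee_rot: [0.002, 0.18, 0.984, 0.001]
wrist_force: [-5.7, 3.2, 19.6]
finger_gap: 0.0109
gripper_force: 55.6
```

```bash
python3 lid.py k3; python3 -c "
from h import *
s=bot.observe();print(s['wrist_force'].round(1),s['ft_torque'].round(2))
im=np.load('k3.npz')['im'];cv2.imwrite('pics/k3c.png',cv2.resize(im[200:420,200:440],None,fx=2.5,fy=2.5))"
```

```text
[ 0.6   0.64 -0.86  1.49  0.5   1.23  0.88] [ 0.6523 -0.0437  0.1025]
[-5.   2.3 20.1] [1.12 0.91 0.44]
```

View pics/k3c.png

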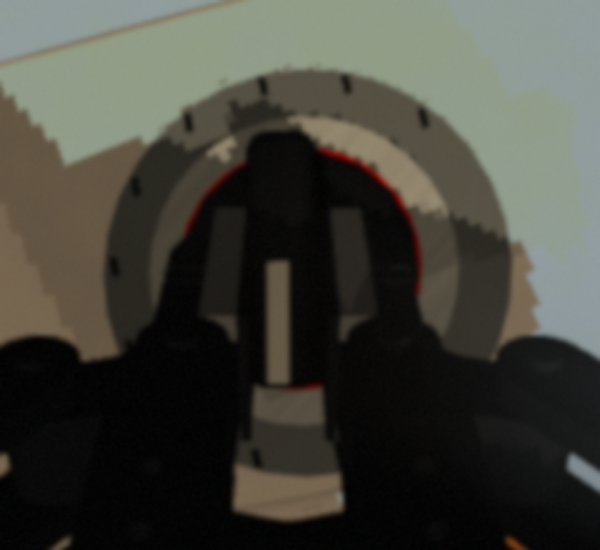

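The knob is turning with the grip: the bar stays aligned in the fingers at (280,320) in the crop, while the ring has rotated. I'll continue.

Request:
jog_arm([
  [0, 0, 0, -3, 0],
  [0, 0, 0, -6, 0],
  [0, 0, 0, -9, 0],
  [0, 0, 0, -12, 0],
  [0, 0, 0, -15, 0],
])

```text
time: 11.7
tool_pos: [0.6521, -0.0434, 0.1028]
ee_rot: [0.001, 0.307, 0.952, 0.001]
wrist_force: [-7.9, 4.1, 22.8]
finger_gap: 0.011
gripper_force: 74.6
```

Request:
jog_arm([
  [0, 0, 0, -3, 0],
  [0, 0, 0, -6, 0],
  [0, 0, 0, -9, 0],
  [0, 0, 0, -12, 0],
  [0, 0, 0, -15, 0],
])

```text
time: 12.12
tool_pos: [0.6517, -0.0433, 0.1033]
ee_rot: [0.001, 0.428, 0.904, 0.001]
wrist_force: [-12.0, 3.6, 29.4]
finger_gap: 0.011
gripper_force: 85.2
```

Request:
jog_arm([
  [0, 0, 0, -3, 0],
  [0, 0, 0, -6, 0],
  [0, 0, 0, -9, 0],
  [0, 0, 0, -12, 0],
  [0, 0, 0, -14, 0],
], newtons=20)

```text
time: 12.53
tool_pos: [0.6516, -0.0432, 0.1031]
ee_rot: [0.001, 0.535, 0.845, 0.001]
wrist_force: [-12.0, 4.3, 28.5]
finger_gap: 0.0105
gripper_force: 95.1
```

```bash
python3 lid.py k4; python3 -c "
from h import *
s=bot.observe();print(s['wrist_force'].round(1),s['ft_torque'].round(2),s['finger_gap'],s['gripper_force'])
im=np.load('k4.npz')['im'];cv2.imwrite('pics/k4c.png',cv2.resize(im[200:420,200:440],None,fx=2.5,fy=2.5))"
```

```text
[ 0.51  0.59 -0.71  1.5   0.4   1.2   0.17] [ 0.6516 -0.0433  0.1031]
[-11.3   4.3  28. ] [1.42 2.54 0.51] 0.010847337744508438 94.8089606501162
```

Request:
jog_arm([
  [0, 0, 0, -2, 0],
  [0, 0, 0, -2, 0],
  [0, 0, 0, -2, 20],
  [0, 0, 0, -2, 50],
  [0, 0, 0, -2, 60],
])

```text
time: 13.0
tool_pos: [0.6481, -0.0467, 0.099]
ee_rot: [-0.002, 0.55, 0.835, -0.003]
wrist_force: [-27.2, -4.5, 11.9]
finger_gap: 0.043
gripper_force: 12.1
```

Request:
jog_arm([
  [0, 0, 0, 0, 60],
  [0, 0, 20, 0, 60],
  [0, 0, 50, 0, 80],
  [0, 0, 80, 0, 80],
  [0, 0, 80, 0, 85],
])

```text
time: 13.42
tool_pos: [0.6534, -0.0453, 0.1857]
ee_rot: [0.003, 0.55, 0.835, 0.002]
wrist_force: [1.5, 1.2, 0.3]
finger_gap: 0.085
gripper_force: 0.0
```

Request:
jog_arm([
  [0, 0, 0, 15, 85],
  [0, 0, 0, 30, 85],
  [0, 0, 0, 30, 85],
  [0, 0, 0, 30, 85],
  [0, 0, 0, 30, 85],
])

```text
time: 13.83
tool_pos: [0.6509, -0.0459, 0.1791]
ee_rot: [-0.0, 0.312, 0.95, -0.0]
wrist_force: [-0.5, 0.1, 0.5]
finger_gap: 0.0853
gripper_force: 0.0
```

```bash
python3 lid.py k5; python3 -c "
from h import *
im=np.load('k5.npz')['im'];cv2.imwrite('pics/k5c.png',cv2.resize(im[180:400,200:440],None,fx=2.5,fy=2.5))"
```

```text
[ 0.58  0.56 -0.83  1.42  0.41  1.35  0.67] [ 0.651  -0.0458  0.1791]
```

View pics/k5c.png

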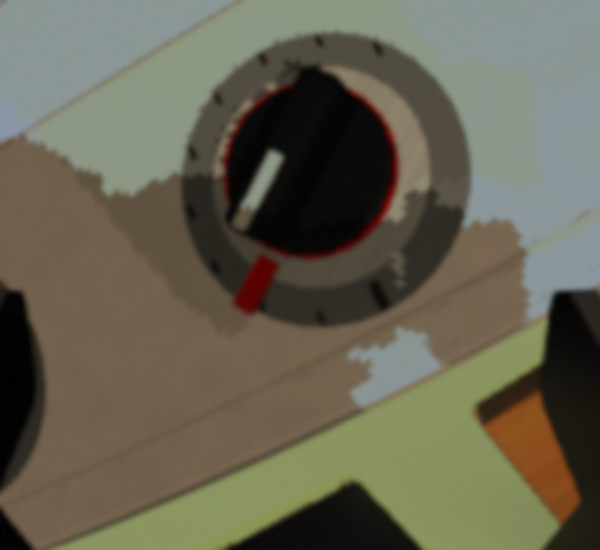

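The pointer runs from (277,152) to (240,228) in the crop and the red tab lies at (257,285). I'll measure both angles on their own planes.

```bash
cat > chk.py <<'E'
from knob import *
z=np.load(sys.argv[1]+".npz"); C=(z["K"],z["R"],z["t"]); yaw=np.radians(-5.7)
h=np.array([np.cos(yaw),np.sin(yaw),0]); r=np.array([np.sin(yaw),-np.cos(yaw),0]); n=-0.5736*h+np.array([0,0,.8192]); u=.8192*h+np.array([0,0,.5736])
p0=np.array([.66527518,-.04661208,.0849896])
A=np.array(eval(sys.argv[2]),float)/2.5+[200,180]
L=planehit(A[:2],p0+.037*n,n,C)-p0; M=planehit(A[2:],p0+.005*n,n,C)-p0
for nm,X in(("line",L),("mark",M)): print(nm,np.c_[X@u,X@r].round(4).tolist()); e=X[1]-X[0]; print(" dir",np.arctan2(e@r,e@u)," from axis",np.arctan2(X[1]@r,X[1]@u))
E
python3 chk.py k5 "[[277,152],[240,228],[270,258],[243,310]]"
```

```text
line [[-0.0003, -0.0002], [0.0116, 0.0157]]
 dir 0.9252092871027903  from axis 0.931474928084219
mark [[0.014, 0.0202], [0.0232, 0.033]]
 dir 0.9505733207845461  from axis 0.9586241404899775
```

The pointer is at 0.93 rad and the marker at 0.96 to 0.98, about 1 mm sideways against the 2.8 mm limit. The arm is clear of everything, so I'm handing in.

```bash
python3 -c "
from bench import bot
print(bot.close_job())"
```

```text
the job is handed in; nothing more can be done
None
```

I turned the lid so its vent faces the spout mark (about 2 mm off sideways, 9 mm allowed) and set the red-ringed knob to the red marker (about 1 mm off, 2.8 mm allowed). I handed the job in with the arm clear at about 14 s; the hand-in gave no verdict, and I did not re-image the lid and pan after the knob work.

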